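# Crank the inspection stand's table up to the setting finger

### The job

Fit the loose crank onto the upright screw shaft of the lifting stand and wind it until the top of the stand's table is level with the top of the setting finger beside it. Raise the table only by the crank, do not shift the finger, then let go and leave the crank sitting on the shaft.

Things in the scene. Friction and masses are not known exactly. Their poses are not given: they have to be found in the camera images.
- crank: Loose steel crank standing on the bench, 0.2 kg. Hub: upright open tube 40 mm across, bore 24, 50 tall, its lowest 14 mm only two prongs, at +x and -x. Arm along +x (top at 50) to an upright black round handle, 22 mm thick, 60 mm off the hub axis, 54 to 104 above the feet; it spins with slight friction (0.03 N m), so a hand can circle without turning. Origin: hub axis, at the feet; z up.
- shaft_top (a point): Tip of the stand's upright shaft: 16 mm thick, top 12 mm tapered to 6; on the dark column, 168 mm above the bench. A cross pin 8 mm thick, 44 long, runs through it 37 mm below the tip, along this frame's x (z up). Crank fitted: feet on the round collar 45 mm below the tip, a prong each side of the pin; lower it with its arm square to the pin, +-45 deg. From square, 55 deg of free play each way.
- worktable: The stand's steel table, plate 120 x 130 x 14 mm with a fixed brass part 24 mm tall on it, beside the column. It moves only up and down: winding clockwise seen from above raises it 24 mm a turn (0.2 N m); it stays where left. It starts at the bottom, top 60 mm above the bench; travel 50 mm. Origin: on its top face, middle of the edge far from the column, by the finger; z up.
- finger_tip (a point): Setting finger: a dark steel blade 22 mm wide, 5 thick, clamped on a thin post (12 mm thick, 130 mm tall) at the stand's end away from the screw, pointing at the table. The point is on the blade's top face at its tip, 4 mm from the table's edge: the height wanted, 16 to 36 mm above the table's top at the start.
Mind the look-alikes: they are no part of the job. There is more than one size of the crank; the one meant has the size given above.

How it is judged:
On the way:
1. the crank sits down on the screw shaft (horizontal distance between crank and shaft_top below 0.01 m and z of crank in the frame of shaft_top below -0.035 m), for 0.2 s.
At the end, for the whole second after the job is handed in: The table's top is within 6 mm of the height of the finger's top face and at rest, and the crank is at rest on the shaft: hub axis within 10 mm of the shaft axis and feet at least 35 mm below the shaft top (all of step 1 and z of worktable in the frame of finger_tip between -0.006 and 0.006 m and linear speed of crank below 0.02 m/s and linear speed of worktable below 0.005 m/s); the robot touches nothing.
It fails at once if the setting finger is shifted by more than 5 mm (distance of finger_tip from where it was at the start of the episode above 0.005 m).
It fails at once if the gripper pushes the table itself with more than 5 N (contact force between the fingers and worktable above 5 N).
It also fails if it takes over 54 s, if anything falls off the work surface, if the arm or the gripper's body presses on something with over 40 N, if the wrist force passes 120 N, or if a joint passes its speed limit or range.

### The arm

A 6-joint arm with a two-finger parallel gripper is mounted at the origin on the work surface. World frame = base frame: x ahead of the robot, y to its left, z up, the work surface at z = 0. Lengths are in m, angles in rad, forces in N, time in s.
With the tool pointing down it reaches from about 0.375 to 0.9 m from the base axis. Payload 3.1 kg.
Tool frame: the origin (TCP) lies at the very end of the fingers, on their centre line; the grasp point (between the pads) lies 19 mm behind it (grip_depth is the distance from the TCP to the grasp point, in m); z points along the fingers, y is the line along which they close (so a half turn about z gives the same grasp; the last joint's range is limited). The gripper opens to 85 mm and grips with 20 to 120 N. Pads are 22 mm wide; open, the fingers measure 114 mm over their backs; the gripper's body (76 mm by 85 mm) begins 54 mm behind the grasp point. The pads swing forward as they close: fully open they stand 13 mm farther back than shut.
Start: joints at [0.961, 0.527, 1.433, -0, 1.181, -0.178], TCP at [0.262, 0.568, 0.231] pointing down, gripper open.
Joint ranges: [-3.08, 3.08], [-0.75, 2.2], [0.22, 2.44], [-1.43, 4.57], [0, 2.65], [-2.85, 2.85]. Speed limits (rad/s): [2.79, 2.79, 3.14, 3.14, 3.14, 3.14].

### API

Orientations are given as a unit quaternion [x, y, z, w].
In Python, from station import * gives the robot as it stands.
- The arm moves only by the tool apply_moves, never from a script. Its argument "plan" is a list of rows, each a list of 7 numbers: the shift along the tool's x, y, z in m, then the turn, a rotation vector about the tool's x, y, z in rad, then the gripper command: -1 is fully open, 1 is shut, values between are in proportion. In form: [[dx, dy, dz, wx, wy, wz, jaw], ...]. A call has 1 to 8 rows; each row shifts and turns the commanded pose from where the row before left it, along the tool's axes as they then stand; what a row does not reach is not made up. A row lasts 1/8 s, in which the tool goes at most 62.5 mm and 10.7 degrees, less where a joint would pass 70% of its speed; a pose out of reach is approached as far as the arm can. A call is refused whole if a number of a shift passes 0.0625 or a number of a turn 0.188, either way. A call with a gripper value outside its range is refused whole. The fingers move at their own pace and stop on an object; "force" is the grip in N (left out, the last holds). Time passes only in rows, so rows that do not move let the fingers close. It gives the time, the measured TCP pose, the force, the opening and the grip force at its end, in the units of the state.
- sense(): the state, without advancing time (a new reading comes with each control period).
- snapshot(name): name is "scene" or "top"; returns the picture (384x512x3 uint8, red, green, blue); there is no depth.
- calibration(name): a dict with "camera_matrix" (3x3 intrinsics, pixels), "R" (3x3) and "t" (3): a world point X has camera coordinates R X + t. Camera axes: x right, y down, z forward; pixel columns grow to the right and rows downward; lengths in m; the calibration is good to about 2 mm. A picture is of the moment at which its call begins. calibration takes no time and is no camera call.
- sign_off(): hands the job in; it is judged then, once.
The state is a dict: "t": time; "q": joint angles; "qd": joint speeds; "tau": joint torques, N m; "tcp_pos": TCP position; "tool_rot": TCP orientation; "force": force on the tool from outside, world axes, zero at the start; "ft_torque": the same for the moment, N m; "finger_gap": opening from 0.0 (shut) to 1.0 (fully open); "gripper_force": force on a finger pad.
Only numpy, scipy, OpenCV 4.12 (cv2) and the standard library are available. Lean on these libraries where they do the work, as an engineer would, in place of code of your own. Each camera call takes 0.05 s, during which the arm holds its last target. There are 200 camera calls.

## Working session

There is one attempt and no reset: what is moved stays moved. The work goes in short steps, Python scripts to look and compute and a tool call to move; the robot and the scene stay as the last step left them, time stands still between calls to the robot, and variables do not carry over. Pictures are saved under pics/ and viewed, at most 10 in all, crops included, and the job is handed in when it is done.

Besides the shell and the picture viewer there is one more tool, called after "Call:" as a command line: name --pt "numbers of a row" for each row, then --argument value for the rest. apply_moves: Moves the arm, as the interface text tells. Its arguments: {"type":"object","properties":{"plan":{"type":"array"},"force":{"type":"number"}},"required":["plan"]}

```bash
mkdir -p pics; python3 - <<'E'
from station import *
import cv2,numpy as np
for n in("scene","top"):
    im=snapshot(n); cv2.imwrite(f"pics/{n}0.png",cv2.resize(im[:,:,::-1],(800,600),interpolation=cv2.INTER_CUBIC)); cv2.imwrite(f"raw_{n}0.png",im[:,:,::-1])
    c=calibration(n); print(n,c)
print(sense())
E
```

```text
scene {'camera_matrix': array([[382.75623562,   0.        , 255.02652352],
       [  0.        , 382.75623562, 189.83522882],
       [  0.        ,   0.        ,   1.        ]]), 'R': array([[ 0.62605123,  0.77978063,  0.00142273],
       [ 0.69410209, -0.55643042, -0.45673567],
       [-0.35536198,  0.28692745, -0.88960132]]), 't': array([-0.2552716 , -0.35011875,  1.14915169])}
top {'camera_matrix': array([[481.98503338,   0.        , 251.01770562],
       [  0.        , 481.98503338, 195.96382566],
       [  0.        ,   0.        ,   1.        ]]), 'R': array([[ 0.01930666, -0.99980746,  0.0035056 ],
       [-0.99565805, -0.01954564, -0.09101112],
       [ 0.09106212, -0.00173326, -0.99584371]]), 't': array([-0.07379447,  0.51427503,  1.33315603])}
{'t': 0.1, 'q': array([ 9.60492018e-01,  5.28382148e-01,  1.43375871e+00, -1.69279348e-05,
        1.18139048e+00, -1.78463509e-01]), 'qd': array([ 0.00226476, -0.00156682, -0.00357845,  0.00068611,  0.00068648,
        0.0013889 ]), 'tau': array([ 3.02253584e-04, -4.43307889e+01, -1.78586197e+01, -2.62234471e-04,
        3.92264163e-03, -3.86558071e-06]), 'tcp_pos': array([0.26117795, 0.56711611, 0.23043089]), 'tool_rot': array([ 2.14243300e-01,  9.76779847e-01, -8.97937270e-04, -3.65233451e-04]), 'force': array([ 0.33837592, -0.12555192,  0.38287255]), 'ft_torque': array([-0.01463739, -0.04025618,  0.00996892]), 'gripper_force': 0.0, 'finger_gap': 1.000860780558684}
```

View pics/scene0.png

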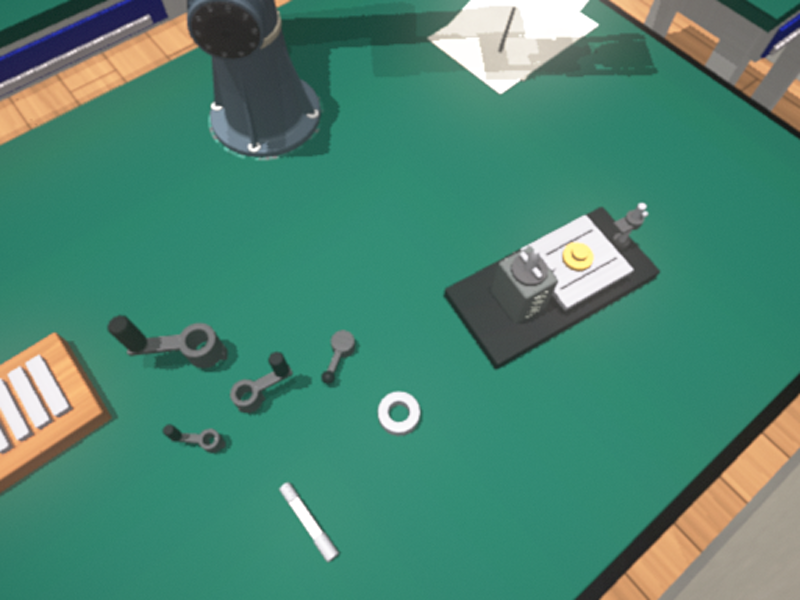

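View pics/top0.png

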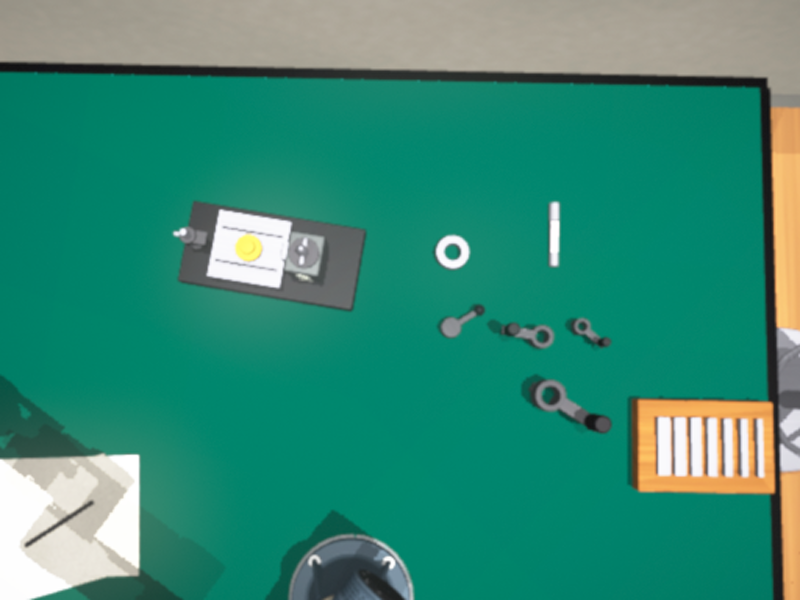

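The top picture shows four crank-like things, given here as hub pixels in the 800x600 view: large at (550,396), medium at (541,336), small at (583,327), and one with no bore at (452,326). The stand column is at (305,252) and the finger at (195,238). Next I'll measure their sizes and enlarge the view.

```bash
cat > h.py <<'E'
from station import *
import cv2,numpy as np
C={n:calibration(n) for n in("scene","top")}
def ray(n,u,v):
    c=C[n];R=c["R"];d=R.T@np.linalg.inv(c["camera_matrix"])@[u,v,1];return -R.T@c["t"],d
def onz(n,u,v,z):
    o,d=ray(n,u,v);return o+d*(z-o[2])/d[2]
def proj(n,X):
    c=C[n];p=c["camera_matrix"]@(c["R"]@np.array(X)+c["t"]);return p[:2]/p[2]
def tri(a,b):
    (o1,d1),(o2,d2)=ray("scene",*a),ray("top",*b)
    s=np.linalg.lstsq(np.c_[d1,-d2],o2-o1,rcond=None)[0]
    p,q=o1+s[0]*d1,o2+s[1]*d2;return (p+q)/2,np.linalg.norm(p-q)
E
python3 - <<'E'
from h import *
t=cv2.imread("raw_top0.png");s=cv2.imread("raw_scene0.png")
def crop(im,x0,y0,w,h,W,H): return cv2.resize(im[y0:y0+h,x0:x0+w],(W,H),interpolation=cv2.INTER_CUBIC)
cv2.imwrite("pics/cr.png",np.vstack([crop(t,275,185,130,100,390*2,600)]))
cv2.imwrite("pics/st.png",np.vstack([crop(t,100,125,144,54,800,300),crop(s,280,125,160,60,800,300)]))
S=.64
for nm,h,k in(("large",(550,396),(600,424)),("med",(542,336),(512,329)),("small",(583,327),(604,342)),("solid",(452,326),(479,310))):
    for zh,zk in((.05,.104),):
        a=onz("top",h[0]*S,h[1]*S,zh);b=onz("top",k[0]*S,k[1]*S,zk);print(nm,a,b,np.linalg.norm((a-b)[:2]))
E
```

```text
large [ 0.36095808 -0.34260914  0.05      ] [ 0.31732009 -0.41480435  0.104     ] 0.08435888820248888
med [ 0.46567263 -0.32848808  0.05      ] [ 0.47352551 -0.26684372  0.104     ] 0.06214253978577562
small [ 0.48296477 -0.4008067   0.05      ] [ 0.45457476 -0.42236249  0.104     ] 0.03564609949208109
solid [ 0.48021732 -0.16975491  0.05      ] [ 0.50467151 -0.21075842  0.104     ] 0.047741964923478215
```

View pics/cr.png

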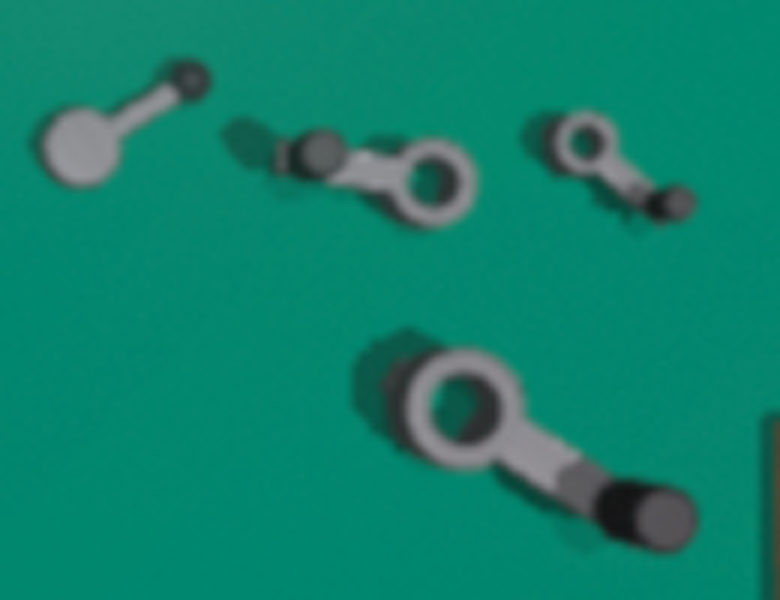

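View pics/st.png

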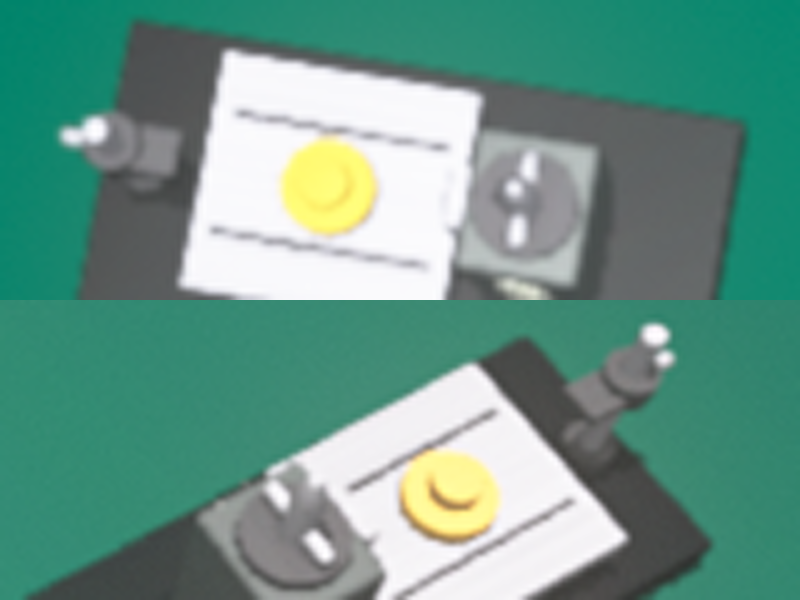

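The medium crank fits. Its handle is 62 mm off the hub axis (60 given), against 84 for the large one and 36 for the small one, and the fourth has no bore. Its rim is about 38 mm across. In the crop its hub is at (435,182) and its handle at (322,153). I'll now locate everything and enlarge the finger.

```bash
python3 - <<'E'
from h import *
np.set_printoptions(precision=4,suppress=True)
t=cv2.imread("raw_top0.png");s=cv2.imread("raw_scene0.png")
# hub ring by colour: enclosing hole & ring in top
hub=onz("top",275+435/6-.4,185+182/6-.4,.05);han=onz("top",275+322/6-.4,185+153/6-.4,.104)
print("hub",hub,"handle",han,np.linalg.norm((hub-han)[:2]),"yaw",np.degrees(np.arctan2(*(han-hub)[[1,0]])))
f=5.556
T=lambda u,v:(100+u/f-.4,125+v/f-.4)
Sc=lambda u,v:(280+u/5-.4,125+(v-300)/5-.4)
print("tip",onz("top",*T(514,188),.168),"collar",onz("top",*T(527,203),.123))
a,b=onz("top",*T(530,164),.135),onz("top",*T(517,232),.135);print("pin",a,b,np.degrees(np.arctan2(*(a-b)[[1,0]])))
a2,b2=onz("scene",*Sc(277,492),.135),onz("scene",*Sc(320,546),.135);print("pinS",a2,b2)
print("collarS",onz("scene",*Sc(292,540),.123))
print("table corners",[onz("top",*T(*p),.06) for p in((226,50),(180,288),(482,95))])
print("table cornersS",[onz("scene",*Sc(*p),.06) for p in((475,364),(628,538))])
def crop(im,x0,y0,w,h,W,H): return cv2.resize(im[y0:y0+h,x0:x0+w],(W,H),interpolation=cv2.INTER_CUBIC)
cv2.imwrite("pics/fin.png",np.hstack([crop(t,108,138,40,40,400,400),crop(s,385,125,40,40,400,400)]))
E
```

```text
hub [ 0.466  -0.3291  0.05  ] handle [ 0.4748 -0.2684  0.104 ] 0.06133894853918464 yaw 81.75666616051875
tip [0.5948 0.0874 0.168 ] collar [0.5954 0.0866 0.123 ]
pin [0.6119 0.0843 0.135 ] [0.5796 0.0894 0.135 ] -8.997833404260824
pinS [0.5793 0.0895 0.135 ] [0.6108 0.0849 0.135 ]
collarS [0.5975 0.0841 0.123 ]
table corners [array([0.6797, 0.2463, 0.06  ]), array([0.5597, 0.2642, 0.06  ]), array([0.6595, 0.118 , 0.06  ])]
table cornersS [array([0.5637, 0.2638, 0.06  ]), array([0.6801, 0.2465, 0.06  ])]
```

View pics/fin.png

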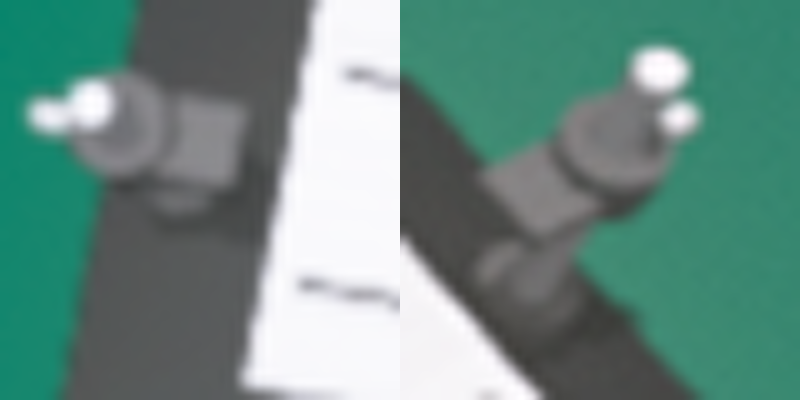

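The left half of the crop (top view) shows the finger's blade tip edge from (247,105) to (235,190). In the right half (scene view) the same edge runs from (540,235) to (483,178). I'll triangulate it.

```bash
python3 - <<'E'
from h import *
np.set_printoptions(precision=4,suppress=True)
T=lambda u,v:(108+u/10-.45,138+v/10-.45)
S=lambda u,v:(385+(u-400)/10-.45,125+v/10-.45)
for a,b in(((540,235),(247,105)),((483,178),(235,190)),((511.5,206.5),(241,147.5))): print(tri(S(*a),T(*b)))
# tip: expected horizontally from table edge mid (4 mm gap) -> height from each view
for z in(.076,.081,.086,.091,.096): print(z,onz("top",*T(241,147.5),z),onz("scene",*S(511.5,206.5),z))
# table known-height check by triangulating its far-edge corners
f=5.556
print(tri((280+475/5-.4,125+64/5-.4),(100+180/f-.4,125+288/f-.4)),tri((280+628/5-.4,125+238/5-.4),(100+226/f-.4,125+50/f-.4)))
# hub in scene check
import math
print("hub S",onz("scene",246*.64,392*.64,.05),"handle S",onz("scene",278*.64,357*.64,.104))
E
```

```text
(array([0.6319, 0.2576, 0.0978]), np.float64(0.0007838770033282114))
(array([0.6105, 0.2618, 0.0933]), np.float64(0.003094032976497947))
(array([0.6212, 0.2597, 0.0955]), np.float64(0.001975979344021637))
0.076 [0.6239 0.264  0.076 ] [0.6171 0.2754 0.076 ]
0.081 [0.623  0.2627 0.081 ] [0.6183 0.2716 0.081 ]
0.086 [0.6221 0.2614 0.086 ] [0.6196 0.2678 0.086 ]
0.091 [0.6213 0.2602 0.091 ] [0.6208 0.264  0.091 ]
0.096 [0.6204 0.2589 0.096 ] [0.622  0.2602 0.096 ]
(array([0.5613, 0.2663, 0.055 ]), np.float64(0.002576127341587269)) (array([0.6799, 0.2465, 0.0597]), np.float64(0.000488264305181614))
hub S [ 0.4699 -0.326   0.05  ] handle S [ 0.4777 -0.2658  0.104 ]
```

Call:
apply_moves --pt "0 0 0 0 0 0.182 -1" --pt "0 0 0 0 0 0.182 -1" --pt "0 0 0 0 0 0.182 -1" --pt "0 0 0 0 0 0.182 -1" --pt "0 0 0 0 0 0.182 -1" --pt "0 0 0 0 0 0.182 -1" --pt "0 0 0 0 0 0.182 -1" --pt "0 0.05 0 0 0 0 -1"

```text
t: 1.1
tcp_pos: [0.308, 0.5611, 0.2308]
tool_rot: [0.752, 0.659, -0.001, -0.0]
force: [-0.3, 0.2, 0.3]
finger_gap: 1.003
gripper_force: 0.0
```

```bash
cat >> h.py <<'E'
from scipy.spatial.transform import Rotation as Ro
np.set_printoptions(precision=4,suppress=True)
def to(p):
    s=sense();R=Ro.from_quat(s["tool_rot"]).as_matrix()
    print("t",s["t"],"pos",s["tcp_pos"],"yaw",np.degrees(np.arctan2(R[1,0],R[0,0])),"tilt z",R[:,2],"F",s["force"],"gap",s["finger_gap"])
    print("tool shift to",p,R.T@(np.array(p)-s["tcp_pos"]))
E
python3 -c "
from h import *
to([.467,-.328,.15])"
```

```text
t 1.1 pos [0.308  0.5611 0.2308] yaw 82.47800002666843 tilt z [-0.0026 -0.0014 -1.    ] F [-0.2867  0.1639  0.303 ] gap 1.0029933684831553
tool shift to [0.467, -0.328, 0.15] [-0.8605  0.2742  0.0817]
```

Call:
apply_moves --pt "-0.055 0.02 0 0 0 0 -1" --pt "-0.055 0.02 0 0 0 0 -1" --pt "-0.055 0.02 0 0 0 0 -1" --pt "-0.055 0.02 0 0 0 0 -1" --pt "-0.055 0.02 0 0 0 0 -1" --pt "-0.055 0.02 0 0 0 0 -1" --pt "-0.055 0.02 0 0 0 0 -1" --pt "-0.055 0.02 0 0 0 0 -1"

```text
t: 2.1
tcp_pos: [0.4105, 0.1016, 0.2313]
tool_rot: [0.753, 0.658, 0.0, 0.0]
force: [1.1, -0.2, 1.1]
finger_gap: 1.004
gripper_force: 0.0
```

Call:
apply_moves --pt "-0.055 0.015 0 0 0 0 -1" --pt "-0.055 0.015 0 0 0 0 -1" --pt "-0.055 0.015 0 0 0 0 -1" --pt "-0.055 0.015 0 0 0 0 -1" --pt "-0.055 0.015 0 0 0 0 -1" --pt "-0.055 0.015 0 0 0 0 -1" --pt "-0.055 0.015 0 0 0 0 -1" --pt "0 0 0 0 0 0 -1"

```text
t: 3.1
tcp_pos: [0.4632, -0.2969, 0.231]
tool_rot: [0.755, 0.656, -0.0, 0.001]
force: [-0.1, 0.1, -0.7]
finger_gap: 0.998
gripper_force: 0.0
```

```bash
python3 -c "
from h import *
to([.467,-.328,.15])"
```

```text
t 3.1 pos [ 0.4632 -0.2969  0.231 ] yaw 82.00022888217858 tilt z [ 0.0015 -0.0024 -1.    ] F [-0.1152  0.0844 -0.6551] gap 0.998470797841938
tool shift to [0.467, -0.328, 0.15] [-0.0301  0.0079  0.0811]
```

Call:
apply_moves --pt "-0.031 0.008 0.02 0 0 0 -1" --pt "0 0 0.05 0 0 0 -1" --pt "0 0 0.05 0 0 0 -1" --pt "0 0 0.04 0 0 0 -1" --pt "0 0 0.03 0 0 0 -1" --pt "0 0 0.02 0 0 0 -1" --pt "0 0 0 0 0 0 -1" --pt "0 0 0 0 0 0 -1" --force 50

```text
t: 4.1
tcp_pos: [0.4667, -0.3237, 0.0219]
tool_rot: [0.753, 0.658, 0.0, 0.0]
force: [0.8, -0.2, -0.3]
finger_gap: 1.002
gripper_force: 0.0
```

```bash
python3 -c "
from h import *
to([.467,-.328,.02])
t=snapshot('top');s=snapshot('scene')
c=lambda im,x,y:cv2.resize(im[y:y+75,x:x+100,::-1],(400,300),interpolation=cv2.INTER_CUBIC)
cv2.imwrite('pics/g1.png',np.hstack([c(t,295,175),c(s,110,200)]))"
```

```text
t 4.1 pos [ 0.4667 -0.3237  0.0219] yaw 82.29576491527338 tilt z [ 0.0004 -0.0003 -1.    ] F [ 0.7973 -0.2286 -0.2966] gap 1.002446077697005
tool shift to [0.467, -0.328, 0.02] [-0.0042  0.0009  0.0019]
```

View pics/g1.png

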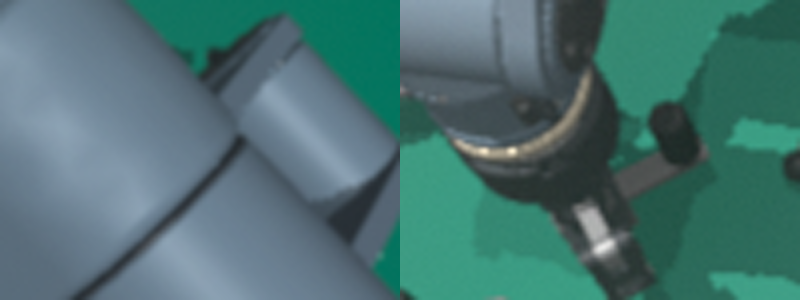

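In the scene half the gripper straddles the hub, and the arm and handle at (675,135) are clear. I'll correct by 4 mm and close.

Call:
apply_moves --pt "-0.004 0.001 0 0 0 0 -1" --pt "0 0 0 0 0 0 1" --pt "0 0 0 0 0 0 1" --pt "0 0 0 0 0 0 1" --pt "0 0 0 0 0 0 1" --pt "0 0 0 0 0 0 1" --pt "0 0 0 0 0 0 1" --force 50

```text
t: 5.08
tcp_pos: [0.4669, -0.3282, 0.0217]
tool_rot: [0.753, 0.658, -0.0, 0.0]
force: [-0.8, -0.0, 5.0]
finger_gap: 0.457
gripper_force: 50.1
```

Call:
apply_moves --pt "0 0 -0.02 0 0 0 1" --pt "0 0 -0.05 0 0 0 1" --pt "0 0 -0.05 0 0 0 1" --pt "0 0 -0.05 0 0 0 1" --pt "0 0 -0.03 0 0 0 1" --pt "0 0 0 0 0 0 1" --pt "0 0 0 0 0 0 1"

```text
t: 5.95
tcp_pos: [0.4658, -0.3271, 0.2194]
tool_rot: [0.753, 0.658, -0.0, -0.002]
force: [-0.4, 0.2, -1.6]
finger_gap: 0.454
gripper_force: 51.0
```

```bash
python3 -c "
from h import *
to([.596,.086,.22])"
```

```text
t 5.95 pos [ 0.4658 -0.3271  0.2194] yaw 82.26601007643262 tilt z [-0.0027  0.0028 -1.    ] F [-0.4318  0.2367 -1.5928] gap 0.4544475133667505
tool shift to [0.596, 0.086, 0.22] [0.4268 0.0734 0.0002]
```

Call:
apply_moves --pt "0.05 0.0095 0 0 0 0 1" --pt "0.055 0.0095 0 0 0 0 1" --pt "0.055 0.0095 0 0 0 0 1" --pt "0.055 0.0095 0 0 0 0 1" --pt "0.055 0.0095 0 0 0 0 1" --pt "0.055 0.0095 0 0 0 0 1" --pt "0.05 0.0095 0 0 0 0 1" --pt "0.04 0.007 0 0 0 0 1"

```text
t: 6.95
tcp_pos: [0.5944, 0.0754, 0.2182]
tool_rot: [0.753, 0.658, -0.002, -0.002]
force: [0.2, -0.3, -1.2]
finger_gap: 0.455
gripper_force: 51.0
```

Call:
apply_moves --pt "0.01 0 0 0 0 0 1" --pt "0 0 0 0 0 0 1" --pt "0 0 0 0 0 0 1"

```text
t: 7.32
tcp_pos: [0.5961, 0.0819, 0.2203]
tool_rot: [0.754, 0.657, -0.001, -0.001]
force: [-0.3, -0.2, -1.8]
finger_gap: 0.456
gripper_force: 51.0
```

```bash
python3 -c "
from h import *
to([.596,.086,.22])
t=snapshot('top');s=snapshot('scene')
cv2.imwrite('raw_top1.png',t[:,:,::-1]);cv2.imwrite('raw_scene1.png',s[:,:,::-1])
c=lambda im,x,y:cv2.resize(im[y:y+75,x:x+100,::-1],(400,300),interpolation=cv2.INTER_CUBIC)
cv2.imwrite('pics/g2.png',np.hstack([c(t,140,120),c(s,290,120)]))"
```

```text
t 7.325 pos [0.5961 0.0819 0.2203] yaw 82.19370964193948 tilt z [-0.0023 -0.0005 -1.    ] F [-0.2657 -0.1508 -1.8176] gap 0.4556853692744394
tool shift to [0.596, 0.086, 0.22] [ 0.0041 -0.0006  0.0003]
```

View pics/g2.png

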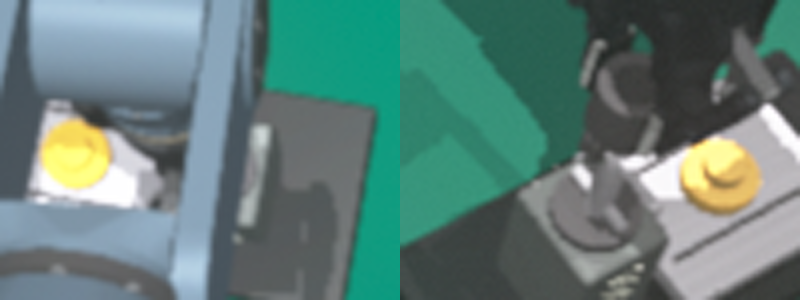

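```bash
python3 -c "
from h import *
f=lambda X:(lambda p:(400+(p[0]-290)*4,(p[1]-120)*4))(proj('scene',X))
for X in([.5961,.0819,.1986],[.5961,.0819,.2486],[.596,.086,.168],[.604,.141,.3026],[.604,.141,.2526]):print(X,f(X))
s=cv2.imread('raw_scene1.png')
cv2.imwrite('pics/g3.png',cv2.resize(s[125:175,325:390],(780,600),interpolation=cv2.INTER_CUBIC))"
```

```text
[0.5961, 0.0819, 0.1986] (np.float64(615.5821008120931), np.float64(137.50547462430973))
[0.5961, 0.0819, 0.2486] (np.float64(637.1060478840145), np.float64(81.70650965927382))
[0.596, 0.086, 0.168] (np.float64(608.96714118107), np.float64(164.3725246008604))
[0.604, 0.141, 0.3026] (np.float64(766.0747080690301), np.float64(-40.727266680686))
[0.604, 0.141, 0.2526] (np.float64(735.9324461730882), np.float64(24.850754857297773))
```

View pics/g3.png

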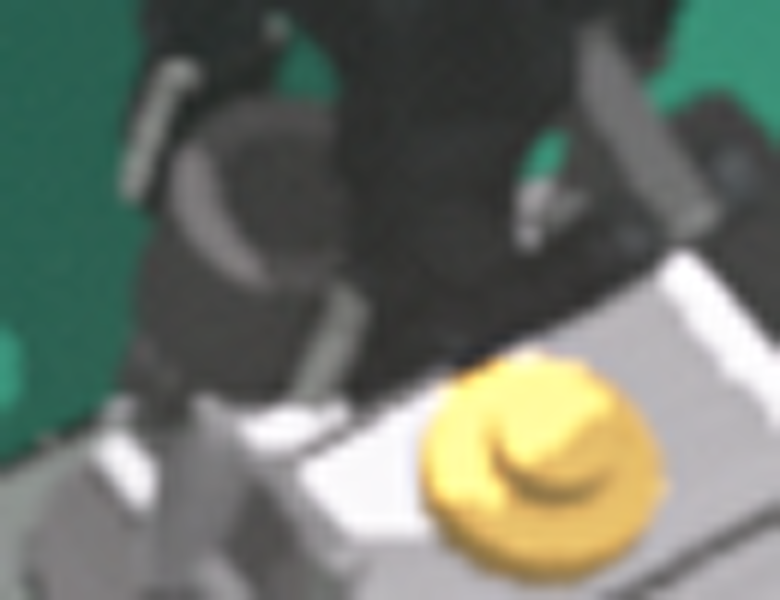

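The tube's rim is at about (270,190) in the crop, against (291,185) expected. So the hub sits about 2 mm towards the -x side of the tool, and I'll shift +6 mm in x and lower.

Call:
apply_moves --pt "0.006 -0.0005 0 0 0 0 1" --pt "0 0 0.015 0 0 0 1" --pt "0 0 0.015 0 0 0 1" --pt "0 0 0.01 0 0 0 1" --pt "0 0 0.01 0 0 0 1" --pt "0 0 0 0 0 0 1"

```text
t: 8.18
tcp_pos: [0.5965, 0.0891, 0.1701]
tool_rot: [0.753, 0.658, -0.001, -0.001]
force: [0.6, 0.6, -1.5]
finger_gap: 0.459
gripper_force: 51.0
```

Call:
apply_moves --pt "0 0 0.006 0 0 0 1" --pt "0 0 0.006 0 0 0 1" --pt "0 0 0.005 0 0 0 1" --pt "0 0 0 0 0 0 1"

```text
t: 8.68
tcp_pos: [0.5968, 0.0891, 0.1538]
tool_rot: [0.753, 0.658, -0.0, -0.0]
force: [0.5, -0.4, -2.5]
finger_gap: 0.46
gripper_force: 51.0
```

```bash
python3 -c "
from h import *
to([.596,.088,.1447])"
```

```text
t 8.675 pos [0.5968 0.0891 0.1538] yaw 82.26573194684077 tilt z [-0.001  0.    -1.   ] F [ 0.4862 -0.3661 -2.5392] gap 0.46002161735018604
tool shift to [0.596, 0.088, 0.1447] [-0.0012 -0.0007  0.0091]
```

Call:
apply_moves --pt "-0.001 0 0.003 0 0 0 1" --pt "0 0 0.003 0 0 0 1" --pt "0 0 0.002 0 0 0 1" --pt "0 0 0 0 0 0 1"

```text
t: 9.18
tcp_pos: [0.5969, 0.0881, 0.1461]
tool_rot: [0.753, 0.658, -0.0, -0.0]
force: [0.4, 0.2, -1.9]
finger_gap: 0.456
gripper_force: 51.0
```

Call:
apply_moves --pt "0 0 0.0015 0 0 0 1" --pt "0 0 0 0 0 0 -1" --pt "0 0 0 0 0 0 -1" --pt "0 0 0 0 0 0 -1" --pt "0 0 0 0 0 0 -1" --pt "0 0 -0.02 0 0 0 -1" --pt "0 0 -0.04 0 0 0 -1" --pt "0 0 -0.05 0 0 0 -1"

```text
t: 10.18
tcp_pos: [0.5962, 0.0881, 0.2549]
tool_rot: [0.753, 0.658, -0.001, -0.001]
force: [-0.1, -1.1, 0.5]
finger_gap: 1.001
gripper_force: 0.0
```

Call:
apply_moves --pt "-0.05 0 -0.02 0 0 0 -1" --pt "-0.05 0 0 0 0 0 -1" --pt "-0.05 0 0 0 0 0 -1" --pt "-0.05 0 0 0 0 0 -1" --pt "0 0 0 0 0 0 -1"

```text
t: 10.8
tcp_pos: [0.5698, -0.1136, 0.2749]
tool_rot: [0.755, 0.656, -0.0, 0.001]
force: [0.1, 0.1, -0.5]
finger_gap: 0.994
gripper_force: 0.0
```

```bash
python3 -c "
from h import *
to([.604,.146,.19])
t=snapshot('top');s=snapshot('scene')
cv2.imwrite('raw_top2.png',t[:,:,::-1]);cv2.imwrite('raw_scene2.png',s[:,:,::-1])
c=lambda im,x,y:cv2.resize(im[y:y+75,x:x+100,::-1],(400,300),interpolation=cv2.INTER_CUBIC)
cv2.imwrite('pics/g4.png',np.hstack([c(t,120,120),c(s,310,100)]))"
```

```text
t 10.8 pos [ 0.5698 -0.1136  0.2749] yaw 81.97105531999401 tilt z [ 0.0004 -0.001  -1.    ] F [ 0.0702  0.1406 -0.4868] gap 0.993941730267144
tool shift to [0.604, 0.146, 0.19] [ 0.2619 -0.0025  0.0846]
```

View pics/g4.png

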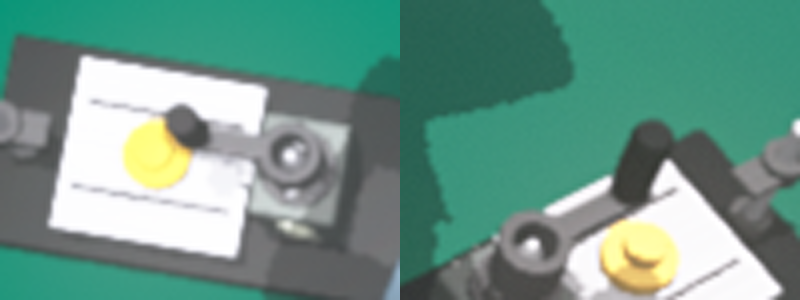

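The crank is seated: in the top half the hub is at (293,153) and the handle top at (182,120); in the scene half the handle top is at (652,135) and the hub at (533,243).

```bash
python3 -c "
from h import *
a=tri((310+252/4-.4,100+135/4-.4),(120+182/4-.4,120+120/4-.4));b=tri((310+133/4-.4,100+243/4-.4),(120+293/4-.4,120+153/4-.4))
print('handle',a,'hub',b)
print(onz('top',120+293/4-.4,120+153/4-.4,.173),onz('top',120+182/4-.4,120+120/4-.4,.227),onz('scene',310+252/4-.4,100+135/4-.4,.227),onz('scene',310+133/4-.4,100+243/4-.4,.173))"
```

```text
handle (array([0.6054, 0.1461, 0.2259]), np.float64(0.00012521687087937094)) hub (array([0.5962, 0.0856, 0.1717]), np.float64(0.0013084994738682056))
[0.5955 0.085  0.173 ] [0.6052 0.1458 0.227 ] [0.6058 0.1453 0.227 ] [0.597  0.0853 0.173 ]
```

Call:
apply_moves --pt "0.05 0 0 0 0 0 -1" --pt "0.055 0 0 0 0 0 -1" --pt "0.055 0 0 0 0 0 -1" --pt "0.055 0 0 0 0 0 -1" --pt "0.03 -0.0015 0 0 0 0 -1" --pt "0.017 0 0 0 0 0 -1" --pt "0 0 0 0 0 0 -1" --pt "0 0 0 0 0 0 -1"

```text
t: 11.9
tcp_pos: [0.6038, 0.1489, 0.2748]
tool_rot: [0.753, 0.658, -0.0, 0.0]
force: [-0.1, -0.4, -1.0]
finger_gap: 0.997
gripper_force: 0.0
```

```bash
python3 -c "
from h import *
to([.605,.146,.19])"
```

```text
t 11.9 pos [0.6038 0.1489 0.2748] yaw 82.23455397839506 tilt z [-0.0004 -0.0006 -1.    ] F [-0.0571 -0.3643 -1.0252] gap 0.9971625775901516
tool shift to [0.605, 0.146, 0.19] [-0.0027  0.0016  0.0848]
```

Call:
apply_moves --pt "-0.003 0.0015 0.03 0 0 0 -1" --pt "0 0 0.035 0 0 0 -1" --pt "0 0 0.02 0 0 0 -1" --pt "0 0 0 0 0 0 1" --pt "0 0 0 0 0 0 1" --pt "0 0 0 0 0 0 1" --pt "0 0 0 0 0 0 1" --pt "0 0 0 0 0 0 1" --force 40

```text
t: 12.9
tcp_pos: [0.6058, 0.1468, 0.191]
tool_rot: [0.753, 0.658, 0.001, 0.001]
force: [0.6, -0.2, 3.8]
finger_gap: 0.242
gripper_force: 39.2
```

Call:
apply_moves --pt "-0.0021 0.0157 0 0 0 0 1" --pt "-0.006 0.0146 0 0 0 0 1" --pt "-0.0096 0.0125 0 0 0 0 1" --pt "0 0 0 0 0 0 1"

```text
t: 13.4
tcp_pos: [0.6458, 0.1214, 0.1901]
tool_rot: [0.754, 0.657, -0.001, -0.0]
force: [-3.5, -0.6, 6.8]
finger_gap: 0.245
gripper_force: 39.9
```

```bash
cat >> h.py <<'E'
def ang(C=(.5962,.0855)):
    s=sense();d=s["tcp_pos"][:2]-C
    print("t",s["t"],"theta",np.degrees(np.arctan2(d[1],d[0])),"r",np.hypot(*d),"z",s["tcp_pos"][2],"F",s["force"],"gap",s["finger_gap"])
E
python3 -c "
from h import *
ang();to([.6,.1,.19])"
```

```text
t 13.4 theta 35.91716248175663 r 0.06127455358737477 z 0.19011015655073732 F [-3.5383 -0.5818  6.7551] gap 0.24509361167397967
t 13.4 pos [0.6458 0.1214 0.1901] yaw 82.20884948708971 tilt z [-0.0017 -0.0014 -1.    ] F [-3.5383 -0.5818  6.7551] gap 0.24509361167397967
tool shift to [0.6, 0.1, 0.19] [-0.0275 -0.0425  0.0002]
```

Call:
apply_moves --pt "-0.0125 0.0096 0 0 0 0 1" --pt "-0.0146 0.006 0 0 0 0 1" --pt "-0.0157 0.0021 0 0 0 0 1" --pt "-0.0157 -0.0021 0 0 0 0 1" --pt "-0.0146 -0.006 0 0 0 0 1" --pt "-0.0125 -0.0096 0 0 0 0 1" --pt "-0.0096 -0.0125 0 0 0 0 1" --pt "-0.006 -0.0146 0 0 0 0 1"

```text
t: 14.4
tcp_pos: [0.6082, 0.0266, 0.1897]
tool_rot: [0.754, 0.657, 0.004, 0.002]
force: [4.5, 4.6, -3.5]
finger_gap: 0.242
gripper_force: 39.1
```

```bash
python3 -c "
from h import *
ang()"
```

```text
t 14.4 theta -78.52850752974165 r 0.060110019016940415 z 0.18974988947294663 F [ 4.4978  4.601  -3.4899] gap 0.24232551608237132
```

Call:
apply_moves --pt "-0.0021 -0.0157 0 0 0 0 1" --pt "0.0021 -0.0157 0 0 0 0 1" --pt "0.006 -0.0146 0 0 0 0 1" --pt "0.0096 -0.0125 0 0 0 0 1" --pt "0.0125 -0.0096 0 0 0 0 1" --pt "0.0146 -0.006 0 0 0 0 1" --pt "0.0157 -0.0021 0 0 0 0 1" --pt "0 0 0 0 0 0 1"

```text
t: 15.4
tcp_pos: [0.5376, 0.0938, 0.1908]
tool_rot: [0.753, 0.658, -0.001, 0.001]
force: [-3.4, -1.7, 9.6]
finger_gap: 0.25
gripper_force: 40.4
```

```bash
python3 -c "
from h import *
ang();to([.6,.1,.19])"
```

```text
t 15.4 theta 171.89106832443443 r 0.059156576141758926 z 0.19078698347882123 F [-3.4203 -1.7068  9.5912] gap 0.2499673648063028
t 15.4 pos [0.5376 0.0938 0.1908] yaw 82.36254321764163 tilt z [ 0.0003 -0.0025 -1.    ] F [-3.4203 -1.7068  9.5912] gap 0.2499673648063028
tool shift to [0.6, 0.1, 0.19] [0.0144 0.061  0.0008]
```

Call:
apply_moves --pt "0.0157 0.0021 0 0 0 0 1" --pt "0.0146 0.006 0 0 0 0 1" --pt "0.0125 0.0096 0 0 0 0 1" --pt "0.0096 0.0125 0 0 0 0 1" --pt "0.006 0.0146 0 0 0 0 1" --pt "0.0021 0.0157 0 0 0 0 1" --pt "-0.0021 0.0157 0 0 0 0 1" --pt "0 0 0 0 0 0 1"

```text
t: 16.4
tcp_pos: [0.6214, 0.141, 0.1903]
tool_rot: [0.753, 0.658, -0.001, 0.0]
force: [-2.1, -0.7, 6.6]
finger_gap: 0.248
gripper_force: 40.4
```

```bash
python3 -c "
from h import *
ang();to([.6,.1,.19])"
```

```text
t 16.4 theta 65.581379022066 r 0.06093894184385347 z 0.19025149945491765 F [-2.0644 -0.7323  6.637 ] gap 0.24820817058561365
t 16.4 pos [0.6214 0.141  0.1903] yaw 82.25855123808596 tilt z [-0.001  -0.0017 -1.    ] F [-2.0644 -0.7323  6.637 ] gap 0.24820817058561365
tool shift to [0.6, 0.1, 0.19] [-0.0435 -0.0157  0.0003]
```

Call:
apply_moves --pt "-0.006 0.0146 0 0 0 0 1" --pt "-0.0096 0.0125 0 0 0 0 1" --pt "-0.0125 0.0096 0 0 0 0 1" --pt "-0.0146 0.006 0 0 0 0 1" --pt "-0.0157 0.0021 0 0 0 0 1" --pt "-0.0157 -0.0021 0 0 0 0 1" --pt "-0.0146 -0.006 0 0 0 0 1" --pt "0 0 0 0 0 0 1"

```text
t: 17.4
tcp_pos: [0.6444, 0.0498, 0.1896]
tool_rot: [0.754, 0.657, 0.0, -0.002]
force: [-1.0, 3.6, 3.8]
finger_gap: 0.244
gripper_force: 40.3
```

```bash
python3 -c "
from h import *
ang()
t=snapshot('top');s=snapshot('scene')
cv2.imwrite('raw_top3.png',t[:,:,::-1]);cv2.imwrite('raw_scene3.png',s[:,:,::-1])
c=lambda im,x,y:cv2.resize(im[y:y+75,x:x+50,::-1],(400,600),interpolation=cv2.INTER_CUBIC)
cv2.imwrite('pics/g5.png',np.hstack([c(t,110,130),c(s,375,115)]))"
```

```text
t 17.4 theta -36.54516161465048 r 0.05998480349677838 z 0.1895696853379662 F [-0.9513  3.5789  3.833 ] gap 0.2443892150651427
```

View pics/g5.png

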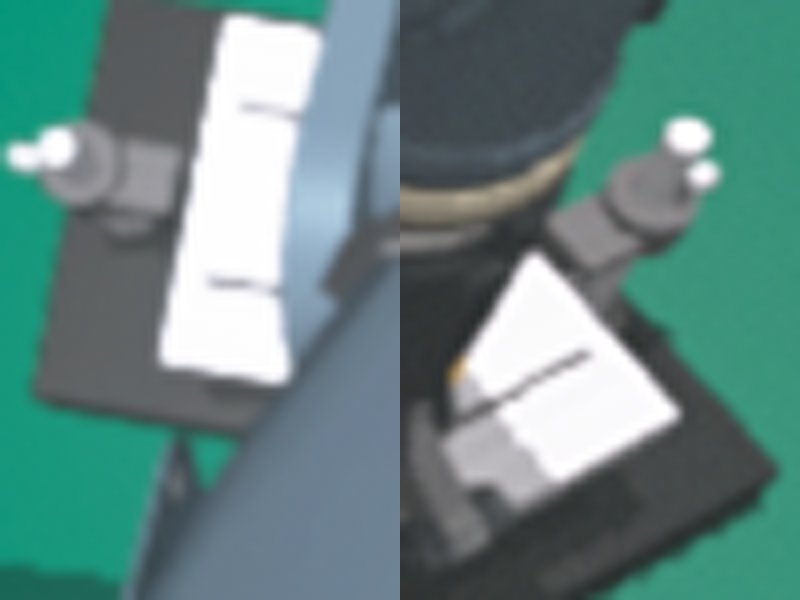

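The left half (top view) shows the table's far edge from (225,15) to (163,365) and the finger tip edge from (183,145) to (172,212). The right half (scene view) shows the table corners at (535,248) and (680,410) and the tip edge from (550,222) to (602,265). I'll compare their heights.

```bash
python3 -c "
from h import *
T=lambda u,v:(110+u/8-.44,130+v/8-.44)
S=lambda u,v:(375+(u-400)/8-.44,115+v/8-.44)
A=tri(S(535,248),T(163,365));B=tri(S(680,410),T(225,15));print('corners',A,B)
F=tri(S(576,243),T(177.5,178.5));print('fing',F)
# table height by matching the known corner xy in the scene view; finger height by known tip xy
n=np.array([.148,.989]);far=n@[.6197,.2552]
for z in(.080,.084,.088,.092,.096,.100):
  print(z,'edge',[round(1e3*(n@onz('scene',*S(*p),z)[:2]-far),1) for p in((535,248),(680,410))],[round(1e3*(n@onz('top',*T(*p),z)[:2]-far),1) for p in((163,365),(225,15))],'finger',round(1e3*(n@onz('scene',*S(576,243),z)[:2]-far),1),round(1e3*(n@onz('top',*T(177.5,178.5),z)[:2]-far),1))
"
```

```text
corners (array([0.5837, 0.2924, 0.0214]), np.float64(0.038890061802885324)) (array([0.6795, 0.247 , 0.0887]), np.float64(0.0006519422185164871))
fing (array([0.6223, 0.2592, 0.0984]), np.float64(0.003149579413899316))
0.08 edge [np.float64(7.0), np.float64(7.2)] [np.float64(0.9), np.float64(2.9)] finger 19.1 8.1
0.084 edge [np.float64(4.2), np.float64(4.4)] [np.float64(-0.2), np.float64(1.8)] finger 16.2 7.0
0.088 edge [np.float64(1.4), np.float64(1.6)] [np.float64(-1.3), np.float64(0.7)] finger 13.3 6.0
0.092 edge [np.float64(-1.4), np.float64(-1.2)] [np.float64(-2.3), np.float64(-0.4)] finger 10.4 4.9
0.096 edge [np.float64(-4.3), np.float64(-4.1)] [np.float64(-3.4), np.float64(-1.4)] finger 7.5 3.8
0.1 edge [np.float64(-7.1), np.float64(-6.9)] [np.float64(-4.5), np.float64(-2.5)] finger 4.6 2.7
```

Call:
apply_moves --pt "-0.0125 -0.0096 0 0 0 0 1" --pt "-0.0096 -0.0125 0 0 0 0 1" --pt "-0.006 -0.0146 0 0 0 0 1" --pt "-0.0021 -0.0157 0 0 0 0 1" --pt "0.0021 -0.0157 0 0 0 0 1" --pt "0.006 -0.0146 0 0 0 0 1" --pt "0.004 -0.0055 0 0 0 0 1" --pt "0 0 0 0 0 0 1"

```text
t: 18.5
tcp_pos: [0.5566, 0.0417, 0.1903]
tool_rot: [0.753, 0.658, -0.0, 0.003]
force: [1.4, -4.4, 2.8]
finger_gap: 0.239
gripper_force: 39.9
```

```bash
python3 -c "
from h import *
ang()
t=snapshot('top');s=snapshot('scene')
cv2.imwrite('raw_top4.png',t[:,:,::-1]);cv2.imwrite('raw_scene4.png',s[:,:,::-1])
# numeric edge finding: gradient-located profile along finger axis (outward normal n) through blade middle, rays from plane z
n=np.array([.148,.989]);e=np.array([.989,-.148]);far=np.array([.6197,.2552])
from scipy.ndimage import map_coordinates as mc
for nm in('scene','top'):
  for k in(0,4):
    g=cv2.cvtColor(cv2.imread(f'raw_{nm}{k}.png'),cv2.COLOR_BGR2GRAY).astype(float)
    z=.095; d=np.arange(-20,34,2)/1e3
    prof=np.mean([mc(g,np.array([proj(nm,[*(far+n*x+e*w),z])[::-1] for x in d]).T,order=1) for w in np.linspace(-.004,.004,5)],0)
    print(nm,k,dict(zip((d*1e3).astype(int).tolist(),prof.astype(int).tolist())))
"
```

```text
t 18.5 theta -132.15724824485181 r 0.05905204151614086 z 0.19026123969494277 F [ 1.4116 -4.4453  2.8325] gap 0.23919074198511422
scene 0 {-20: 82, -18: 74, -16: 75, -14: 75, -12: 75, -10: 75, -8: 75, -6: 73, -4: 72, -2: 73, 0: 74, 2: 78, 4: 93, 6: 113, 8: 127, 10: 131, 12: 131, 14: 131, 16: 130, 18: 130, 20: 125, 22: 110, 24: 93, 26: 94, 28: 110, 30: 124, 32: 127}
scene 4 {-20: 248, -18: 248, -16: 248, -14: 248, -12: 248, -10: 248, -8: 248, -6: 249, -4: 249, -2: 237, 0: 188, 2: 122, 4: 101, 6: 117, 8: 134, 10: 139, 12: 139, 14: 138, 16: 139, 18: 138, 20: 133, 22: 117, 24: 100, 26: 100, 28: 118, 30: 132, 32: 136}
top 0 {-20: 249, -18: 249, -16: 249, -14: 248, -12: 241, -10: 215, -8: 156, -6: 107, -4: 89, -2: 84, 0: 79, 2: 82, 4: 98, 6: 120, 8: 134, 10: 137, 12: 138, 14: 138, 16: 138, 18: 136, 20: 130, 22: 119, 24: 116, 26: 123, 28: 132, 30: 130, 32: 124}
top 4 {-20: 254, -18: 254, -16: 254, -14: 254, -12: 254, -10: 254, -8: 254, -6: 254, -4: 253, -2: 249, 0: 224, 2: 156, 4: 126, 6: 138, 8: 154, 10: 158, 12: 158, 14: 158, 16: 158, 18: 156, 20: 150, 22: 137, 24: 134, 26: 141, 28: 151, 30: 149, 32: 142}
```

The numeric profiles put the gap from table edge to finger tip at 4.2 mm in one view and 3.5 mm in the other. It would be 4 mm if level, so the table is at height. I'll let go and retreat upwards.

Call:
apply_moves --pt "0 0 0 0 0 0 -1" --pt "0 0 0 0 0 0 -1" --pt "0 0 0 0 0 0 -1" --pt "0 0 0 0 0 0 -1" --pt "0 0 -0.02 0 0 0 -1" --pt "0 0 -0.04 0 0 0 -1" --pt "0 0 -0.04 0 0 0 -1" --pt "-0.04 0 0 0 0 0 -1"

```text
t: 19.6
tcp_pos: [0.5518, 0.005, 0.2936]
tool_rot: [0.752, 0.659, 0.003, 0.003]
force: [0.0, -1.0, -1.1]
finger_gap: 1.002
gripper_force: 0.0
```

Call:
apply_moves --pt "-0.05 0 0 0 0 0 -1" --pt "-0.05 0 0 0 0 0 -1" --pt "-0.05 0 0 0 0 0 -1" --pt "-0.05 0 0 0 0 0 -1" --pt "0 0 0 0 0 0 -1" --pt "0 0 0 0 0 0 -1"

```text
t: 20.35
tcp_pos: [0.5223, -0.1939, 0.2896]
tool_rot: [0.753, 0.658, 0.0, -0.001]
force: [0.2, 0.6, 0.0]
finger_gap: 0.996
gripper_force: 0.0
```

```bash
python3 -c "
from h import *
ang()
n=np.array([.148,.989]);e=np.array([.989,-.148]);far=np.array([.6197,.2552])
from scipy.ndimage import map_coordinates as mc
for nm in('scene','top'):
    im=snapshot(nm);cv2.imwrite(f'raw_{nm}5.png',im[:,:,::-1]);g=cv2.cvtColor(im,cv2.COLOR_RGB2GRAY).astype(float)
    z=.095; d=np.arange(-6,14,1)/1e3
    prof=np.mean([mc(g,np.array([proj(nm,[*(far+n*x+e*w),z])[::-1] for x in d]).T,order=1) for w in np.linspace(-.004,.004,5)],0)
    print(nm,prof.astype(int).tolist())
    # crank hub ring: compare with the first seated picture around the shaft axis
    g2=cv2.cvtColor(cv2.imread(f'raw_{nm}2.png'),cv2.COLOR_BGR2GRAY)
    u,v=proj(nm,[.5962,.0855,.173]).astype(int);r=6
    P=g2[v-r:v+r,u-r:u+r];Q=g.astype('uint8')[v-12:v+12,u-12:u+12]
    m=cv2.matchTemplate(Q,P,cv2.TM_CCOEFF_NORMED);print('hub match',cv2.minMaxLoc(m)[1],np.array(cv2.minMaxLoc(m)[3])-(12-r))
"
```

```text
t 20.35 theta -104.82219652796215 r 0.2890210608087236 z 0.28957942911993 F [0.2484 0.5818 0.0221] gap 0.9962459263612697
scene [251, 252, 252, 250, 242, 226, 197, 162, 131, 113, 110, 115, 126, 135, 142, 146, 148, 148, 148, 147]
hub match 0.9821551442146301 [0 0]
top [236, 236, 235, 232, 222, 203, 181, 150, 120, 98, 95, 99, 104, 111, 116, 119, 119, 120, 120, 120]
hub match 0.9397953748703003 [0 0]
```

The hub is still where it was when first seated, to the pixel. The table edge is unchanged and the gripper is clear, so I'm handing in.

```bash
python3 -c "
from station import *
print(sign_off())"
```

```text
the job is handed in; nothing more can be done
None
```

I handed the job in at about 20 s of the 54 s allowed, with the medium crank on the shaft, the table level with the finger to about 2 mm by the camera images, and the gripper clear; the judge's verdict was not shown.

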